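# Move the divider one notch along in the spare-valve tray

### The job

The bay on the black-ended side of the orange divider in the spare-valve tray must become one notch longer. Lift the orange divider up out of its pair of notches, shift it to the very next pair towards the tray's white end, and set it down there so that both ears sit fully at the bottom of their notches, then let go. Leave the grey divider in its notches, and do not shift or knock over the big glass valve standing on the table.

Things in the scene. Friction and masses are not known exactly. Their poses are not given: they have to be found in the camera images.
- tray: Fixed wooden tray 138 (x) x 400 (y) x 60 mm high; origin: centre of underside, z up. White cap at its +y end, black at -y (66 mm high). The long walls (14 mm thick, centred at x = -60, +60) have five pairs of notches at y = -120, -60, 0, 60, 120 mm: floor at z = 38 and 16 mm wide, flaring to 36 mm at the rim, z = 60. A small valve is fixed in each end bay, below the rim.
- orange_divider: Loose orange divider, about 120 g. Ear bar 150 (x, across tray) x 10 x 10 mm, its ends in a notch pair; plate below, 84 wide, 8 thick, 25 deep; grip above, 40 (x) x 14 mm thick (y), top at z = 70. Origin: centre of the bar's underside, z up. Seated: origin at the notch's y, 38 mm above the tray's origin, axes parallel to the tray's. Starts in the tray's y = -60 or +60 mm pair.
- grey_divider: Loose grey divider of the same shape and axes as the orange one, seated in the other of these two pairs (y = +60 or -60 mm). It stays there.
- power_valve: Loose big glass power valve with a white base, 62 mm in diameter and 155 mm tall, standing upright on the table to the right of the tray (-y side of the table). Origin: centre of its underside, z up. A bystander.
Not all that is in view belongs to the job. Of the things like the orange_divider, leave any that is red; of the rest the smaller one is meant.

How it is judged:
On the way:
1. the orange divider is lifted clear of its notches (z of orange_divider in the frame of tray above 0.058 m), for 0.1 s.
At the end, for the whole second after the job is handed in: Orange divider at rest, one notch pair (60 mm) nearer the white end than it began (within 10 mm along, 18 mm across, 5 mm of seated height), upright and square to the tray within 0.2 rad; grey divider still in its own pair (10 mm along, 5 mm in height, upright within 0.2 rad) (((y of orange_divider in the frame of tray between -0.01 and 0.01 m and y of grey_divider in the frame of tray between 0.05 and 0.07 m) or (y of orange_divider in the frame of tray between 0.11 and 0.13 m and y of grey_divider in the frame of tray between -0.07 and -0.05 m)) and z of orange_divider in the frame of tray between 0.033 and 0.043 m and x of orange_divider in the frame of tray between -0.018 and 0.018 m and angle between each of orange_divider, grey_divider's own z axis and vertical below 0.2 rad and angle between the x axis of orange_divider and the x axis of tray, either way round below 0.2 rad and linear speed of orange_divider below 0.02 m/s and z of grey_divider in the frame of tray between 0.033 and 0.043 m); the robot touches nothing.
It fails at once if the grey divider is lifted or moved by more than 15 mm (distance of grey_divider from where it was at the start of the episode above 0.015 m).
It fails at once if the big glass valve is moved by more than 20 mm or tipped by more than 0.3 rad (distance of power_valve from where it was at the start of the episode above 0.02 m or angle between power_valve's own z axis and vertical above 0.3 rad).
It also fails if it takes over 32 s, if anything falls off the work surface, if the arm or the gripper's body presses on something with over 40 N, if the wrist force passes 120 N, or if a joint passes its speed limit or range.

### The arm

A 7-joint arm with a two-finger parallel gripper is mounted at the origin on the work surface. World frame = base frame: x ahead of the robot, y to its left, z up, the work surface at z = 0. Lengths are in m, angles in rad, forces in N, time in s.
With the tool pointing down it reaches from about 0.4 to 0.85 m from the base axis. Payload 10.4 kg.
Tool frame: the origin (TCP) lies on the centre line of the jaws, within the pads' length; the fingertips stand ahead of it and the grasp point (between the pads) lies 2 mm behind it (robot.finger_overhang is the z of the fingertips in the tool frame, in m); z points along the fingers, x is the direction in which the jaws open and shut, and the axes are right-handed (so a half turn about z gives the same grasp; the last joint's range is limited). The gripper opens to 87 mm and grips with 3 to 60 N. Pads are 19 mm wide; open, the fingers measure 117 mm over their backs; the gripper's body (75 mm by 190 mm) begins 51 mm behind the grasp point.
Start: joints at [-1.308, 0.332, -0.065, 1.46, 0.022, 1.35, -0.088], TCP at [0.176, 0.6, 0.24] pointing down, gripper open.
Joint ranges: [-2.6, 2.6], [-0.5, 2.12], [-1.47, 1.34], [0.16, 2.42], [-1.27, 4.41], [0.06, 2.06], [-2.6, 2.6]. Speed limits (rad/s): [2.22, 2.22, 2.79, 2.79, 3.14, 3.14, 3.14].

### API

Orientations are given as a unit quaternion [w, x, y, z].
In Python, from cell import get_state, read_camera, calibration, job, robot gives the robot as it stands.
- The arm moves only by the tool drive_tool, never from a script. Its argument "steps" is a list of rows, each a list of 7 numbers: the shift along the tool's x, y, z in m, then the turn, a rotation vector about the tool's x, y, z in degrees, then the opening, from 0 (shut) to 1 (fully open). A call has 1 to 5 rows; each row shifts and turns the pose as measured when the row begins, along the tool's axes as they then stand; what a row does not reach is not made up. A row lasts 1/10 s, in which the tool goes at most 50 mm and 8.59 degrees, less where a joint would pass 70% of its speed; a pose out of reach is approached as far as the arm can. A call is refused whole if a number of a shift passes 0.05 or a number of a turn 8.59, either way. A call with a gripper value outside its range is refused whole. The fingers move at their own pace and stop on an object; the grip force is fixed at half the most. Time passes only in rows, so rows that do not move let the fingers close. It gives the time, the measured TCP pose, the force and the opening at its end, in the units of the state.
- get_state(): the state, without advancing time (a new reading comes with each control period).
- read_camera(name): name is "side" or "top"; returns (picture, depth): 420x560x3 uint8, red, green, blue; 420x560 float32, m along the optical axis (not along the pixel's ray), 0 where there is no reading.
- calibration(name): a dict with "fx", "fy", "cx", "cy" (pixels), "D" ([k1, k2, p1, p2, k3] as OpenCV has them; the pictures are not rectified), "rvec" (rotation vector, rad) and "tvec" (3), from world to camera coordinates, as OpenCV has them. Camera axes: x right, y down, z forward; pixel columns grow to the right and rows downward; lengths in m; the calibration is good to about 2 mm. A picture is of the moment at which its call begins. calibration takes no time and is no camera call.
- job.hand_in(): hands the job in, once; it reports no verdict.
The state is a dict: "time": time; "joint_pos": joint angles; "qd": joint speeds; "tau": joint torques, N m; "ee_pos": TCP position; "tcp_rot": TCP orientation; "contact_force": force on the tool from outside, world axes, zero at the start; "moment": the same for the moment, N m; "finger_gap": finger opening in m.
Only numpy, scipy, OpenCV 4.12 (cv2) and the standard library are available. Lean on these libraries where they do the work, as an engineer would, in place of code of your own. Each camera call takes 0.05 s, during which the arm holds its last target. There are 200 camera calls.

## Working session

There is one attempt and no reset: what is moved stays moved. The work goes in short steps, Python scripts to look and compute and a tool call to move; the robot and the scene stay as the last step left them, time stands still between calls to the robot, and variables do not carry over. Pictures are saved under pics/ and viewed, about 8 in all and at most 12, crops included, and the job is handed in when it is done.

Besides the shell and the picture viewer there is one more tool, called after "Request:" as name(argument=value, ...) on one line, values as JSON. drive_tool: Moves the arm, as the interface text tells. Its arguments: {"type":"object","properties":{"steps":{"type":"array","items":{"type":"array","items":{"type":"number"}}}},"required":["steps"]}

```bash
mkdir -p pics; cat > h.py <<'E'
import numpy as np, cv2
from cell import get_state, read_camera, calibration, job, robot
def cloud(n,d):
    c=calibration(n);K=np.array([[c['fx'],0,c['cx']],[0,c['fy'],c['cy']],[0,0,1]]);h,w=d.shape
    u,v=np.meshgrid(np.arange(w),np.arange(h))
    p=cv2.undistortPoints(np.stack([u,v],-1).reshape(-1,1,2).astype(np.float64),K,np.array(c['D'],float)).reshape(h,w,2)
    P=np.dstack([p*d[...,None],d]);R=cv2.Rodrigues(np.array(c['rvec'],float))[0]
    W=(P-np.array(c['tvec'],float).ravel())@R
    W[d==0]=np.nan
    return W
E
python3 - <<'E'
from h import *
for n in('top','side'):
    p,d=read_camera(n);cv2.imwrite(f'pics/{n}0.png',p[...,::-1]);np.savez(f'{n}0.npz',p=p,d=d)
print(get_state(),robot.finger_overhang)
E
```

```text
{'time': 0.1, 'joint_pos': array([-1.30761082,  0.33276539, -0.06468846,  1.4608375 ,  0.0216292 ,
        1.34990236, -0.08850577]), 'qd': array([-9.94951586e-04, -3.07325042e-03,  1.12601528e-04, -5.12182773e-04,
       -7.90334087e-05, -1.63287461e-03, -4.26193949e-04]), 'tau': array([ 2.41965048e-03, -6.24539638e+01,  2.51123303e-02, -3.90718281e+01,
       -6.14645309e-02,  3.65561654e-02,  4.03119918e-05]), 'ee_pos': array([0.17612321, 0.5993419 , 0.23886997]), 'tcp_rot': array([ 3.98567615e-04,  8.00594319e-01,  5.99206447e-01, -4.59468104e-04]), 'contact_force': array([ 0.47427627, -0.82200558, -0.03501495]), 'moment': array([ 0.04950448,  0.02037871, -0.01035494]), 'finger_gap': 0.08690614439393454} 0.017
```

View pics/top0.png

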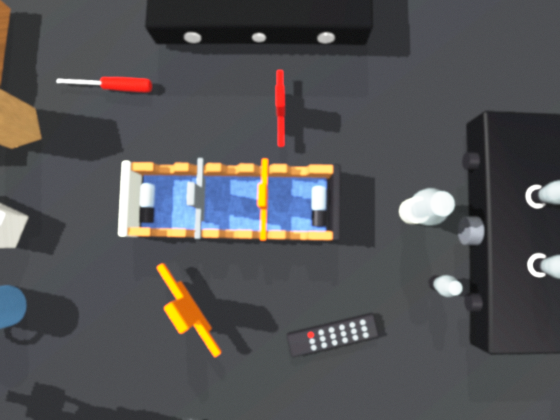

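View pics/side0.png

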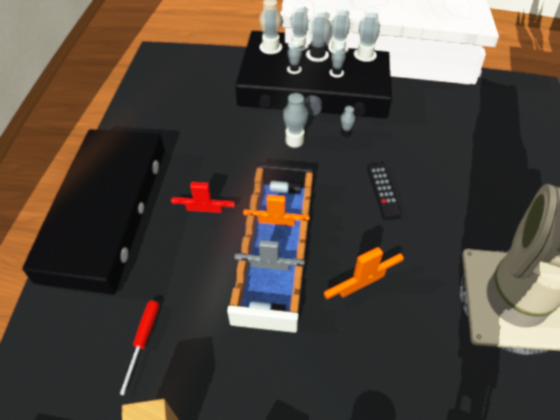

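Candidates in the top view:
- Red divider at (280,108): excluded because it is red.
- Orange divider lying loose on the table at (187,310): visibly larger.
- Orange divider seated in the tray at (263,198): the smaller of the two, and it sits in a notch pair, so this is the one meant.

The white cap is at (125,198) and the black end at (335,200). The glass valve is at about (425,207). Next I measure and confirm with an enlarged crop.

```bash
python3 - <<'E'
from h import *
for n in('top','side'):
    z=np.load(n+'0.npz');p,d=z['p'],z['d'];W=cloud(n,d);hsv=cv2.cvtColor(p,cv2.COLOR_RGB2HSV)
    H,S,V=[hsv[...,i].astype(int) for i in range(3)]
    m=((H>8)&(H<22)&(S>225)&(V>150)).astype(np.uint8)
    k,l,st,c=cv2.connectedComponentsWithStats(m)
    for i in range(1,k):
        if st[i,4]>60:
            P=W[l==i];P=P[~np.isnan(P[:,0])]
            print(n,'orange',c[i].round(),st[i,4],'med',np.median(P,0).round(3),'lo',np.percentile(P,2,0).round(3),'hi',np.percentile(P,98,0).round(3))
            r=cv2.minAreaRect(P[:,:2].astype(np.float32)*1000);print(np.round(r[0]),np.round(r[1]),round(r[2],1))
            T=P[P[:,2]>np.percentile(P[:,2],98)-.006];print('  toppts',len(T),T.mean(0).round(4),np.ptp(T,axis=0).round(3))
            if len(T)>15: print('  rect',cv2.minAreaRect(T[:,:2].astype(np.float32)*1000))
    if n=='top':
        for y,x in[(198,125),(198,335),(168,150),(168,320),(236,150),(236,320),(207,440),(211,408),(200,263),(198,194)]:print((x,y),W[y,x].round(3))
        # tray walls: points z .05-.065 near tray
        cv2.imwrite('pics/crop.png',cv2.resize(p[150:360,110:350,::-1],None,fx=2.8,fy=2.8,interpolation=cv2.INTER_CUBIC))
        q=W[155:245,115:345].reshape(-1,3);q=q[(q[:,2]>.05)&(q[:,2]<.072)];print('tray rect',cv2.minAreaRect(q[:,:2].astype(np.float32)*1000))
E
```

```text
top orange [189. 310.] 762 med [ 0.35  -0.012  0.054] lo [ 0.296 -0.047  0.006] hi [0.403 0.028 0.122]
[348.  -8.] [188.  15.] 32.3
  toppts 79 [ 0.351  -0.0119  0.1206] [0.043 0.031 0.007]
  rect ((350.99114990234375, -10.264354705810547), (49.99256134033203, 7.8594255447387695), 30.972002029418945)
(125, 198) [0.547 0.113 0.066]
(335, 198) [ 0.553 -0.267  0.066]
(150, 168) [0.604 0.071 0.059]
(320, 168) [ 0.608 -0.241  0.059]
(150, 236) [0.48  0.087 0.   ]
(320, 236) [ 0.485 -0.242  0.06 ]
(440, 207) [ 0.531 -0.42   0.153]
(408, 211) [ 0.533 -0.401  0.056]
(263, 200) [ 0.543 -0.141  0.107]
(194, 198) [ 0.545 -0.024  0.105]
tray rect ((547.5570678710938, -76.34700012207031), (397.9027404785156, 136.78578186035156), 89.80482482910156)
side orange [277. 212.] 713 med [ 0.552 -0.133  0.048] lo [ 0.484 -0.139  0.018] hi [ 0.614 -0.129  0.109]
[ 547. -137.] [151.  38.] 12.3
  toppts 71 [ 0.5528 -0.1335  0.1071] [0.033 0.012 0.008]
  rect ((552.9020385742188, -133.86473083496094), (11.695890426635742, 33.42001724243164), 87.08427429199219)
side orange [364. 272.] 1394 med [0.351 0.006 0.046] lo [ 0.274 -0.061  0.   ] hi [0.422 0.05  0.124]
[355. -31.] [217.  76.] 37.2
  toppts 202 [ 0.3486 -0.0011  0.1227] [0.048 0.041 0.009]
  rect ((348.8910217285156, -1.9403762817382812), (51.9094352722168, 18.29100227355957), 32.94027328491211)
```

View pics/crop.png

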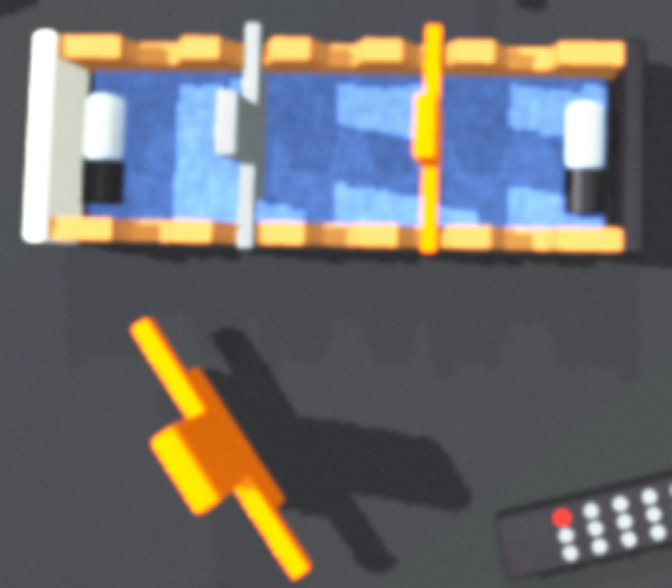

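The enlarged crop shows the orange divider in the tray at crop (427,135), with plain ears in the notches second from the black end. The loose orange one has a 50 mm grip and is clearly bigger. The tray fit is 398 x 137 mm (nominal 400 x 138), centred at (0.5476, -0.0763) with yaw about -0.2°. The target is therefore at y ≈ -0.136 and must go to y ≈ -0.076. I check obstacle heights on the way before moving.

```bash
python3 - <<'E'
from h import *
for n in('top','side'):
    d=np.load(n+'0.npz')['d'];W=cloud(n,d).reshape(-1,3)
    for y0 in np.arange(-.3,.8,.1):
        r=[]
        for x0 in np.arange(.15,.75,.1):
            m=(abs(W[:,0]-x0-.05)<.05)&(abs(W[:,1]-y0-.05)<.05)
            r.append(round(float(np.max(W[m,2])),2) if m.any() else None)
        print(n,round(y0,1),r)
E
```

```text
top -0.3 [0.0, 0.02, 0.0, 0.07, 0.07, 0.0]
top -0.2 [0.0, 0.02, 0.01, 0.11, 0.11, 0.1]
top -0.1 [0.0, 0.13, 0.12, 0.11, 0.11, 0.0]
top 0.0 [0.0, 0.12, 0.13, 0.06, 0.06, 0.0]
top 0.1 [0.0, 0.0, 0.0, 0.07, 0.07, 0.0]
top 0.2 [0.0, 0.0, 0.0, 0.0, 0.0, 0.0]
top 0.3 [0.0, 0.08, 0.07, 0.07, 0.0, 0.12]
top 0.4 [None, None, 0.0, 0.01, 0.0, 0.0]
top 0.5 [None, None, None, None, None, None]
top 0.6 [None, None, None, None, None, None]
top 0.7 [None, None, None, None, None, None]
side -0.3 [0.01, 0.02, 0.01, 0.07, 0.07, 0.01]
side -0.2 [0.01, 0.02, 0.01, 0.11, 0.11, 0.1]
side -0.1 [0.01, 0.13, 0.13, 0.11, 0.11, 0.01]
side 0.0 [0.01, 0.12, 0.13, 0.06, 0.06, 0.01]
side 0.1 [0.01, 0.01, 0.01, 0.07, 0.07, 0.01]
side 0.2 [0.01, 0.01, 0.01, 0.01, 0.01, 0.01]
side 0.3 [None, None, None, 0.0, 0.0, 0.15]
side 0.4 [None, None, None, None, None, None]
side 0.5 [None, None, None, None, None, None]
side 0.6 [None, None, None, None, None, None]
side 0.7 [None, None, None, None, None, None]
```

Request:
drive_tool(steps=[[0, 0, 0, 0, 0, -8.2, 1], [0, 0, 0, 0, 0, -8.2, 1]])

```text
time: 0.3
ee_pos: [0.1759, 0.5989, 0.2379]
tcp_rot: [0.001, 0.705, 0.709, -0.001]
contact_force: [-0.2, -0.2, -0.1]
finger_gap: 0.0868
```

Request:
drive_tool(steps=[[-0.035, 0.035, 0, 0, 0, 0, 0.6], [-0.035, 0.035, 0, 0, 0, 0, 0.6], [-0.035, 0.035, 0, 0, 0, 0, 0.6], [-0.035, 0.035, 0, 0, 0, 0, 0.6], [-0.035, 0.035, 0, 0, 0, 0, 0.6]])

```text
time: 0.8
ee_pos: [0.3495, 0.4264, 0.2346]
tcp_rot: [-0.0, 0.697, 0.717, -0.004]
contact_force: [0.6, 0.7, -0.5]
finger_gap: 0.0564
```

Request:
drive_tool(steps=[[-0.035, 0.035, 0, 0, 0, 0, 0.6], [-0.035, 0.035, 0, 0, 0, 0, 0.6], [-0.035, 0.035, 0, 0, 0, 0, 0.6], [-0.035, 0.035, 0, 0, 0, 0, 0.6], [-0.045, 0.02, 0, 0, 0, 0, 0.6]])

```text
time: 1.3
ee_pos: [0.5154, 0.2428, 0.2334]
tcp_rot: [-0.0, 0.697, 0.717, -0.005]
contact_force: [0.2, 0.4, -0.5]
finger_gap: 0.0522
```

Request:
drive_tool(steps=[[-0.045, 0.005, 0, 0, 0, 1.7, 0.6], [-0.045, 0.005, 0, 0, 0, 0, 0.6], [-0.045, 0.005, 0, 0, 0, 0, 0.6], [-0.045, 0.005, 0, 0, 0, 0, 0.6], [-0.045, 0.005, 0, 0, 0, 0, 0.6]])

```text
time: 1.8
ee_pos: [0.5418, 0.0075, 0.2327]
tcp_rot: [-0.001, 0.709, 0.705, -0.006]
contact_force: [0.4, 0.3, -0.2]
finger_gap: 0.0524
```

Request:
drive_tool(steps=[[-0.045, 0.003, 0, 0, 0, 0, 0.6], [-0.045, 0.003, 0, 0, 0, 0, 0.6], [-0.045, 0, 0, 0, 0, 0, 0.6], [-0.015, 0, 0, 0, 0, 0, 0.6], [0, 0, 0, 0, 0, 0, 0.6]])

```text
time: 2.3
ee_pos: [0.5443, -0.1565, 0.233]
tcp_rot: [-0.0, 0.712, 0.702, -0.007]
contact_force: [0.8, 0.5, -0.1]
finger_gap: 0.0523
```

Request:
drive_tool(steps=[[0.02, 0.003, 0.03, -0.57, 0.57, -0.6, 0.5], [0, 0, 0.03, 0, 0, 0, 0.5], [0, 0, 0, 0, 0, 0, 0.5]])

```text
time: 2.6
ee_pos: [0.5477, -0.1338, 0.1713]
tcp_rot: [-0.0, 0.708, 0.706, 0.001]
contact_force: [-0.6, 0.2, -0.5]
finger_gap: 0.0442
```

```bash
python3 - <<'E'
from h import *
for n in('side',):
    p,d=read_camera(n);cv2.imwrite(f'pics/{n}1.png',cv2.resize(p[140:340,190:370,::-1],None,fx=3,fy=3))
E
```

```text
(no output)
```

View pics/side1.png

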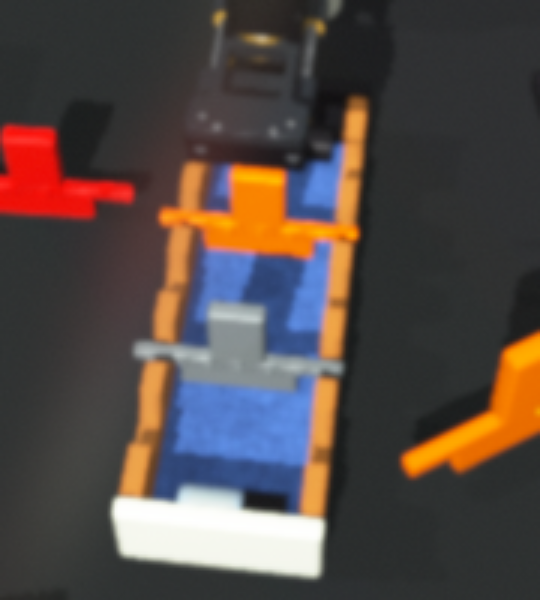

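The gripper hangs just behind and above the orange grip (crop (258,195)), lined up across the tray. I lower it now.

Request:
drive_tool(steps=[[-0.002, 0, 0.025, 0, 0, 0, 0.5], [0, 0, 0.025, 0, 0, 0, 0.5], [0, 0, 0.02, 0, 0, 0, 0.5], [0, 0, 0.01, 0, 0, 0, 0.5], [0, 0, 0, 0, 0, 0, 0.5]])

```text
time: 3.15
ee_pos: [0.5545, -0.1315, 0.0992]
tcp_rot: [0.003, 0.706, 0.708, 0.005]
contact_force: [-0.7, -0.5, -0.5]
finger_gap: 0.0437
```

Request:
drive_tool(steps=[[-0.005, -0.007, 0.006, 0.65, -0.16, 0, 0.5], [0, 0, 0.005, 0, 0, 0, 0.5], [0, 0, 0, 0, 0, 0, 0.5]])

```text
time: 3.45
ee_pos: [0.549, -0.1368, 0.0907]
tcp_rot: [0.002, 0.706, 0.708, 0.001]
contact_force: [-0.1, 0.1, 0.0]
finger_gap: 0.0438
```

Request:
drive_tool(steps=[[0, -0.001, 0.004, 0, 0, 0, 0.3], [0, 0, 0, 0, 0, 0, 0.1], [0, 0, 0, 0, 0, 0, 0], [0, 0, 0, 0, 0, 0, 0], [0, 0, 0, 0, 0, 0, 0]])

```text
time: 3.95
ee_pos: [0.5486, -0.1371, 0.0876]
tcp_rot: [0.002, 0.706, 0.708, 0.002]
contact_force: [-1.2, -0.5, -1.0]
finger_gap: 0.0137
```

Request:
drive_tool(steps=[[0, 0, 0, 0, 0, 0, 0], [0, 0, 0, 0, 0, 0, 0]])

```text
time: 4.15
ee_pos: [0.5485, -0.1371, 0.0876]
tcp_rot: [0.002, 0.706, 0.708, 0.002]
contact_force: [-0.0, 1.2, -1.1]
finger_gap: 0.0135
```

Request:
drive_tool(steps=[[0, 0, -0.012, 0, 0, 0, 0], [0, 0, -0.015, 0, 0, 0, 0], [0, 0, -0.015, 0, 0, 0, 0], [0, 0, -0.008, 0, 0, 0, 0], [0, 0, 0, 0, 0, 0, 0]])

```text
time: 4.65
ee_pos: [0.5478, -0.1371, 0.1413]
tcp_rot: [0.002, 0.706, 0.708, 0.001]
contact_force: [0.0, -0.6, -2.2]
finger_gap: 0.0139
```

Request:
drive_tool(steps=[[0.02, 0, 0, 0, 0, 0, 0], [0.02, 0, 0, 0, 0, 0, 0], [0.015, 0, 0, 0, 0, 0, 0], [0.005, 0, 0, 0, 0, 0, 0], [0, 0, 0, 0, 0, 0, 0]])

```text
time: 5.15
ee_pos: [0.5466, -0.0761, 0.1401]
tcp_rot: [0.002, 0.707, 0.708, 0.001]
contact_force: [0.0, -0.4, -1.3]
finger_gap: 0.014
```

```bash
python3 - <<'E'
from h import *
p,d=read_camera('side');cv2.imwrite('pics/side2.png',cv2.resize(p[140:340,190:370,::-1],None,fx=3,fy=3))
print(get_state()['ee_pos'],get_state()['tcp_rot'])
E
```

```text
[ 0.54656717 -0.07649791  0.14006026] [1.53766926e-03 7.06798823e-01 7.07412664e-01 6.17543868e-04]
```

View pics/side2.png

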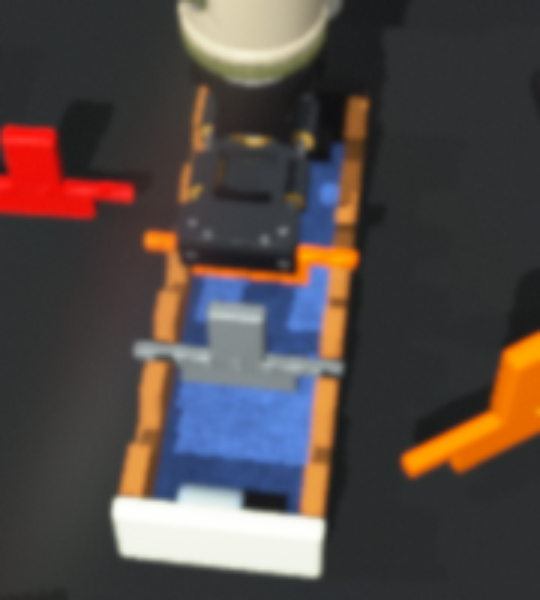

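The divider is held level and square above the tray, with its ears at crop (160,240) and (345,258). The grey divider at (237,350) has not moved. I lower it now.

Request:
drive_tool(steps=[[-0.0005, 0.001, 0.015, 0, 0, 0, 0], [0, 0, 0.012, 0, 0, 0, 0], [0, 0, 0.008, 0, 0, 0, 0], [0, 0, 0, 0, 0, 0, 0]])

```text
time: 5.6
ee_pos: [0.5468, -0.0801, 0.1008]
tcp_rot: [0.001, 0.708, 0.706, -0.0]
contact_force: [0.3, 0.5, -1.8]
finger_gap: 0.0137
```

Request:
drive_tool(steps=[[0.003, 0.001, 0, 0, 0, 0, 0], [0, 0, 0.006, 0, 0, 0, 0], [0, 0, 0, 0, 0, 0, 0]])

```text
time: 5.9
ee_pos: [0.5478, -0.0775, 0.0941]
tcp_rot: [0.001, 0.708, 0.706, -0.001]
contact_force: [-0.4, -0.7, -0.7]
finger_gap: 0.0135
```

Request:
drive_tool(steps=[[0.0005, 0, 0.004, 0, 0, 0, 0], [0, 0, 0.003, 0, 0, 0, 0], [0, 0, 0, 0, 0, 0, 0]])

```text
time: 6.2
ee_pos: [0.5486, -0.0769, 0.0876]
tcp_rot: [0.002, 0.708, 0.706, -0.0]
contact_force: [-2.0, -0.5, 0.2]
finger_gap: 0.014
```

The TCP is back at the original seated height of 0.0876. I open only partly, so the fingers stay clear of the grey grip.

Request:
drive_tool(steps=[[0, 0, 0, 0, 0, 0, 0.25], [0, 0, 0, 0, 0, 0, 0.35], [0, 0, 0, 0, 0, 0, 0.35], [0, 0, 0, 0, 0, 0, 0.35]])

```text
time: 6.6
ee_pos: [0.5492, -0.0769, 0.0879]
tcp_rot: [0.002, 0.708, 0.706, 0.001]
contact_force: [-0.0, -0.5, -1.1]
finger_gap: 0.0296
```

Request:
drive_tool(steps=[[0, 0, -0.02, 0, 0, 0, 0.35], [0, 0, -0.03, 0, 0, 0, 0.35], [0, 0, -0.04, 0, 0, 0, 0.35], [0, 0, -0.05, 0, 0, 0, 0.35], [0, 0, -0.04, 0, 0, 0, 0.35]])

```text
time: 7.1
ee_pos: [0.5451, -0.0761, 0.268]
tcp_rot: [-0.001, 0.708, 0.706, -0.004]
contact_force: [1.4, -0.4, 0.5]
finger_gap: 0.0304
```

Request:
drive_tool(steps=[[0.04, 0, 0, 0, 0, 0, 0.35], [0.045, 0, 0, 0, 0, 0, 0.35], [0.045, 0, 0, 0, 0, 0, 0.35], [0.045, 0, 0, 0, 0, 0, 0.35], [0.045, 0, 0, 0, 0, 0, 0.35]])

```text
time: 7.6
ee_pos: [0.5504, 0.1421, 0.2767]
tcp_rot: [0.004, 0.714, 0.7, 0.002]
contact_force: [2.2, 0.2, 0.1]
finger_gap: 0.0304
```

Request:
drive_tool(steps=[[0.045, 0, 0, 0, 0, 0, 0.35], [0.045, 0, 0, 0, 0, 0, 0.35], [0.03, 0, 0, 0, 0, 0, 0.35], [0, 0, 0, 0, 0, 0, 0.35]])

```text
time: 8.0
ee_pos: [0.5497, 0.275, 0.2757]
tcp_rot: [0.002, 0.71, 0.704, 0.002]
contact_force: [-0.6, -0.6, -0.8]
finger_gap: 0.0305
```

```bash
python3 - <<'E'
from h import *
out=[]
for n in('top','side'):
    p,d=read_camera(n);W=cloud(n,d)
    z=np.load(n+'0.npz')
    for lab,WW in(('before',cloud(n,z['d'])),('after',W)):
        q=WW.reshape(-1,3);q=q[(abs(q[:,0]-.548)<.09)&(abs(q[:,1]+.076)<.1)]
        t=q[q[:,2]>.09];
        for a in(t[t[:,1]<-.05],t[t[:,1]>-.05]): 
            if len(a): print(n,lab,a.mean(0).round(4),len(a),a[:,2].max().round(4))
        e=q[(abs(abs(q[:,0]-.548)-.071)<.003)&(q[:,2]>.03)]
        for s in(-1,1):
            for lo,hi in((-.15,-.125),(-.09,-.06),(-.03,0)):
                a=e[(np.sign(e[:,0]-.548)==s)&(e[:,1]>lo)&(e[:,1]<hi)]
                if len(a)>2: print('  ear',lab,s,lo,len(a),a.mean(0).round(4),'maxz',a[:,2].max().round(4))
    c=p[140:340,190:370] if n=='side' else p[150:250,110:350]
    out.append(cv2.resize(c[...,::-1],None,fx=2.2,fy=2.2,interpolation=cv2.INTER_CUBIC))
    v=(slice(80,160),slice(270,360)) if n=='side' else (slice(180,300),slice(390,465))
    print(n,'valve region diff',np.abs(p[v].astype(int)-z['p'][v]).mean())
h=max(o.shape[0] for o in out)
cv2.imwrite('pics/end.png',np.hstack([cv2.copyMakeBorder(o,0,h-o.shape[0],0,0,cv2.BORDER_CONSTANT)[:, :] if 1 else o for o in out])[:600,:])
print(get_state()['ee_pos'],get_state()['contact_force'])
E
```

```text
top before [ 0.5517 -0.1395  0.1067] 206 0.1108
top before [ 0.5525 -0.0196  0.1048] 241 0.11
  ear before -1 -0.15 8 [ 0.4788 -0.1385  0.0471] maxz 0.05
  ear before -1 -0.03 9 [ 0.479  -0.0195  0.0455] maxz 0.0482
  ear before 1 -0.15 16 [ 0.6186 -0.1401  0.048 ] maxz 0.0498
  ear before 1 -0.03 19 [ 0.619  -0.0197  0.0464] maxz 0.0488
top after [ 0.5519 -0.08    0.1056] 221 0.1098
top after [ 0.5525 -0.0196  0.1052] 236 0.11
  ear after -1 -0.09 6 [ 0.4789 -0.0796  0.0462] maxz 0.0494
  ear after -1 -0.03 8 [ 0.4791 -0.0191  0.0458] maxz 0.0495
  ear after 1 -0.09 19 [ 0.6196 -0.0797  0.0467] maxz 0.0491
  ear after 1 -0.03 19 [ 0.6189 -0.0197  0.0466] maxz 0.0503
top valve region diff 13.530037037037037
side before [ 0.5524 -0.1341  0.103 ] 172 0.1111
side before [ 0.5528 -0.0134  0.1035] 194 0.1119
  ear before -1 -0.15 5 [ 0.4794 -0.1354  0.0453] maxz 0.0481
  ear before -1 -0.03 6 [ 0.4788 -0.0142  0.0472] maxz 0.0496
  ear before 1 -0.15 14 [ 0.6192 -0.1348  0.0463] maxz 0.0498
  ear before 1 -0.03 15 [ 0.6191 -0.015   0.0461] maxz 0.0499
  ear after -1 -0.09 3 [ 0.4784 -0.0714  0.0465] maxz 0.0523
  ear after -1 -0.03 7 [ 0.479  -0.0152  0.0461] maxz 0.0512
side valve region diff 115.44337962962963
[0.55094056 0.27032632 0.27612666] [-0.01136598 -0.79175624 -0.20661822]
```

```bash
python3 -c "
import cv2;i=cv2.imread('pics/end.png');print(i.shape);s=min(1,800/i.shape[1]);cv2.imwrite('pics/end2.png',cv2.resize(i,None,fx=s,fy=s))"
```

```text
(440, 924, 3)
```

View pics/end2.png

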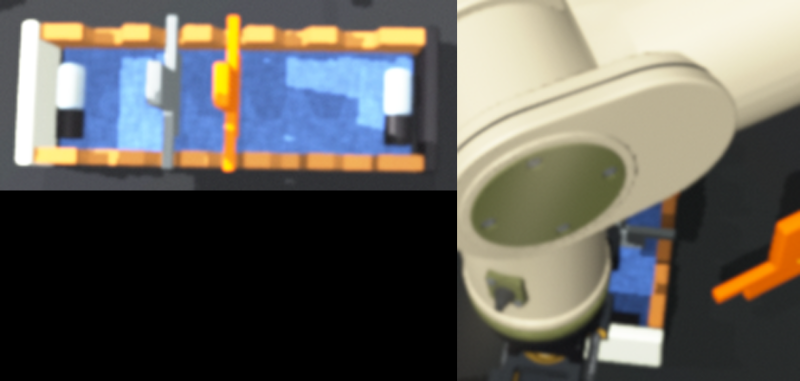

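The orange divider is seated in the middle pair: it moved 59.5 mm, and both ears are at the seated height. The grey divider has not moved. The valve-region picture difference (13.5 in the top view) is probably shadow, so I check the valve by depth and hand in only if it has not moved.

```bash
python3 - <<'E'
from h import *
r=[]
for d in(np.load('top0.npz')['d'],read_camera('top')[1]):
    q=cloud('top',d).reshape(-1,3);q=q[(abs(q[:,0]-.535)<.06)&(abs(q[:,1]+.41)<.06)&(q[:,2]>.05)]
    r.append(q.mean(0));print(q.mean(0).round(4),q[:,2].max().round(3),len(q))
if np.linalg.norm(r[0]-r[1])<.005: print(job.hand_in())
E
```

```text
[ 0.5347 -0.4146  0.1267] 0.156 1269
[ 0.5348 -0.4146  0.1266] 0.156 1273
the job is handed in; nothing more can be done
None
```

I lifted the orange divider out of the tray's y = -60 mm pair and moved it one pair towards the white end. I set it down in the y = 0 pair, let go and backed the arm away. The job was handed in at about 8.2 s; it reports no verdict.

**Checks before hand-in:**
- **Orange divider:** the top camera puts it 59.5 mm from where it began. Both ears are within about 1.5 mm of their seated height, and the divider is square to the tray.
- **Lift:** it was raised about 53 mm before shifting, well clear of its notches.
- **Grey divider:** its measured position is unchanged to under 1 mm.
- **Big glass valve:** the depth check shows it unmoved to 0.1 mm, still 156 mm tall.

**Checks that failed or disagreed:**
- The final side view was mostly blocked by the arm, so the end checks rest on the top camera.
- The side view caught only three points on one orange ear. They read about 5 mm nearer the white end than the middle notches, an offset the side view also showed before the move.
- The picture-difference check around the valve read high (13.5 from the top, 115 from the side). The arm blocked the side view and I put the top reading down to shadow; the top depth check showed no movement.

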